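Make up the mending caddy

ROBOT

A 7-joint arm with a two-finger parallel gripper is mounted at the origin on the work surface; the furniture and walls round the work are solid. World frame = base frame: x ahead of the robot, y to its left, z up, the work surface at z = 0. Lengths are in mm, angles in rad, forces in N, time in s.
With the tool pointing down it reaches from about 350 to 900 mm from the base axis. Payload 8.1 kg.
Tool frame: the origin (TCP) lies midway between the tips of the shut fingers; the grasp point (between the pads) lies 19 mm behind it; z points along the fingers, y is the line along which they close (so a half turn about z gives the same grasp; the last joint's range is limited). The gripper opens to 92 mm and grips with 3 to 60 N. Pads are 19 mm wide; open, the fingers measure 130 mm over their backs; the gripper's body (75 mm by 190 mm) begins 47 mm behind the grasp point.
Start: joints at [1.234, 0.434, 0.025, 1.573, -0.012, 1.134, -0.075], TCP at [144.772, -608.015, 226.742] pointing down, gripper open.
Joint ranges: [-2.62, 2.62], [-0.44, 2.09], [-1.27, 1.32], [0.08, 2.57], [-1.32, 4.46], [0.12, 2], [-2.74, 2.74]. Speed limits (rad/s): [2.22, 2.22, 3.01, 3.01, 3.14, 3.14, 3.14].

INTERFACE

Orientations are given as a unit quaternion [x, y, z, w].
In Python, from bench import robot gives the robot as it stands.
- The arm moves only by the tool arm_command, never from a script. Its argument "steps" is a list of rows, each a list of 5 numbers: the opening, from -1 (shut) to 1 (fully open), then the shift along the tool's x, y, z in mm, then the turn about the tool's z in degrees. In form: [[jaw, dx, dy, dz, turn], ...]. A call has 1 to 20 rows; each row shifts and turns the commanded pose from where the row before left it, along the tool's axes as they then stand; what a row does not reach is not made up. A row lasts 1/12 s, in which the tool goes at most 41.7 mm and 7.16 degrees, less where a joint would pass 70% of its speed; a pose out of reach is approached as far as the arm can. A call is refused whole if a number of a shift passes 41.7 or a number of a turn 7.16, either way. A call with a gripper value outside its range is refused whole. The fingers move at their own pace and stop on an object; the grip force is fixed at half the most. Time passes only in rows, so rows that do not move let the fingers close. It gives the time, the measured TCP pose, the force, the opening and the grip force at its end, in the units of the state.
- robot.read_state(): the state, without advancing time (a new reading comes with each control period).
- robot.capture(name): name is "side" or "top" or "wrist"; returns a dict with "color" (420x560x3 uint8, red, green, blue), "camera_matrix" (3x3 intrinsics, pixels), "position" and "rotation" of the camera in the world; the wrist camera has in their place "hand_eye" (4x4, takes a point from camera to tool coordinates, whose origin is the TCP and whose axes are the flange's). Camera axes: x right, y up, looking along -z (the intrinsics and any distortion apply to the point x, -y, -z); pixel columns grow to the right and rows downward; lengths in mm; the calibration is good to about 2 mm. A picture is of the moment at which its call begins: read the wrist's pose just before it. There is no depth.
- robot.finish_job(): hands the job in; it is judged then, once.
The state is a dict: "clock": time; "q": joint angles; "qvel": joint speeds; "effort": joint torques, N m; "tool_pos": TCP position; "eef_rot": TCP orientation; "ft_force": force on the tool from outside, world axes, zero at the start; "moment": the same for the moment, N m; "opening": finger opening in mm; "grasp_force": force on a finger pad.
Only numpy, scipy, OpenCV 4.12 (cv2) and the standard library are available. Lean on these libraries where they do the work, as an engineer would, in place of code of your own. Each camera call takes 0.05 s, during which the arm holds its last target. There are 200 camera calls.

TASK

Make up the wooden mending caddy for a customer's order: take the white thread spool out of its wooden stand and set it upright in the blue cup, lay the yellow token flat in the grey round dish, and lay the two natural wooden clothes pegs flat in the green tray, one along each of its two lanes. Leave the red spool, the red token and the teal peg where they are.

Things in the scene. Friction and masses are not known exactly. Their poses are not given: they have to be found in the camera images.
- white_spool: spool of white thread, top end plain white, upright cylinder, diameter 28 mm, height 50 mm, 30 g; origin at the centre of its underside, z its axis. At the start it stands in one of two round wells (31 mm wide, 30 mm deep) of a fixed pale wooden block at the counter's right; its underside is 8 mm above the counter and its top 20 mm stand out of the block.
- red_spool: look-alike: spool of red thread with a red label on its top end, same size and origin as the white one, in the block's other well; stays there. The wells' centres are 75 mm apart, on the long axis of the block (130 x 56 mm, 38 mm high); which spool is in which well varies.
- yellow_token: yellow plastic disc lying flat on the counter, 38 mm diameter, 8 mm thick, 15 g; origin at the centre of its underside, z up.
- red_token: look-alike: red plastic disc of the same size and origin; stays where it lies. (The shop's dial scale, 0.20 m high, stands amid these things on the counter at about x 0.29 to 0.60, y -0.19 to 0.13 m.)
- wooden_peg_a: natural wooden (tan) clothes peg lying flat, 15 mm wide (own x), 72 mm long (own y), 12 mm high (z), solid, 15 g. Origin: centre of the underside. The two wooden pegs are alike; either may go in either lane.
- wooden_peg_b: the other natural wooden (tan) clothes peg lying flat, 15 mm wide (own x), 72 mm long (own y), 12 mm high (z), solid, 15 g. Origin: centre of the underside.
- teal_peg: look-alike: teal plastic clothes peg lying flat, 15 mm wide (own x), 72 mm long (own y), 12 mm high (z), solid, 15 g. Origin: centre of the underside. Stays where it lies.
- spool_cup: target: blue round cup fixed in the caddy. Inner diameter 46 mm, outer 52 mm; inner floor 6 mm and rim 24 mm above its origin. Origin: centre of the underside, 4 mm above the counter; x, y along the caddy's sides, z up. The caddy is a fixed wooden tray, 190 (x) by 136 mm, with a 10 mm high rim, at the counter's left; its place varies and its yaw is within 0.25 rad.
- token_dish: target: grey round shallow dish fixed in the caddy. Inner diameter 56 mm; floor 6 mm and lip 8.5 mm above its origin. Origin: centre of the underside, 4 mm above the counter; axes as the caddy's. Cup and dish stand side by side along y in the caddy's +x half, centres 62 mm apart; which is on which side varies.
- peg_tray: target: green tray fixed in the caddy's -x half, 92 (x) by 124 mm (y); axes as the caddy's. Floor 6 mm above its origin, lips and middle rib 3 mm higher. Two lanes run along y, centre lines at x = -23 and +23 mm, each 41 mm wide and 100 mm long, centred on y = 0; cup and dish lie at x = +95 mm. Origin: centre of the underside, 4 mm above the counter.

How it is judged (in metres and radians):
At the end, for the whole second after the job is handed in: White spool upright in the blue cup and yellow token flat in the grey dish, each on the floor and within 12 mm of its centre; one wooden peg flat on the floor of each green lane (15 mm across, 17 mm along); red spool, red token, teal peg within 20 mm of their starts; all at rest (horizontal distance between white_spool and spool_cup below 0.012 m and z of white_spool in the frame of spool_cup between 0.003 and 0.009 m and angle between white_spool's own z axis and vertical below 0.1 rad and horizontal distance between yellow_token and token_dish below 0.012 m and z of yellow_token in the frame of token_dish between 0.003 and 0.008 m and angle between yellow_token's own z axis and vertical below 0.05 rad and ((x of wooden_peg_a in the frame of peg_tray between 0.008 and 0.038 m and y of wooden_peg_a in the frame of peg_tray between -0.017 and 0.017 m and z of wooden_peg_a in the frame of peg_tray between 0.003 and 0.008 m and angle between each of wooden_peg_a, wooden_peg_b's own z axis and vertical below 0.03 rad and x of wooden_peg_b in the frame of peg_tray between -0.038 and -0.008 m and y of wooden_peg_b in the frame of peg_tray between -0.017 and 0.017 m and z of wooden_peg_b in the frame of peg_tray between 0.003 and 0.008 m) or (x of wooden_peg_a in the frame of peg_tray between -0.038 and -0.008 m and y of wooden_peg_a in the frame of peg_tray between -0.017 and 0.017 m and z of wooden_peg_a in the frame of peg_tray between 0.003 and 0.008 m and angle between each of wooden_peg_a, wooden_peg_b's own z axis and vertical below 0.03 rad and x of wooden_peg_b in the frame of peg_tray between 0.008 and 0.038 m and y of wooden_peg_b in the frame of peg_tray between -0.017 and 0.017 m and z of wooden_peg_b in the frame of peg_tray between 0.003 and 0.008 m)) and linear speed of each of white_spool, yellow_token, wooden_peg_a, wooden_peg_b below 0.02 m/s and distance of each of red_spool, red_token, teal_peg from where it was at the start of the episode below 0.02 m); the robot touches nothing.
It fails at once if the red spool is disturbed (moved more than 20 mm) (distance of red_spool from where it was at the start of the episode above 0.02 m).
It fails at once if the red token is disturbed (moved more than 20 mm) (distance of red_token from where it was at the start of the episode above 0.02 m).
It fails at once if the teal peg is disturbed (moved more than 20 mm) (distance of teal_peg from where it was at the start of the episode above 0.02 m).
It also fails if it takes over 112 s, if anything falls off the work surface, if the arm or the gripper's body presses on something with over 40 N, if the wrist force passes 120 N, or if a joint passes its speed limit or range.

## Working session

There is one attempt and no reset: what is moved stays moved. The work goes in short steps, Python scripts to look and compute and a tool call to move; the robot and the scene stay as the last step left them, time stands still between calls to the robot, and variables do not carry over. Pictures are saved under pics/ and viewed, at most 14 in all, crops included, and the job is handed in when it is done.

Besides the shell and the picture viewer there is one more tool, called after "Emit:" as name(argument=value, ...) on one line, values as JSON. arm_command: Moves the arm, as the interface text tells. Its arguments: {"type":"object","properties":{"steps":{"type":"array","items":{"type":"array","items":{"type":"number"}}}},"required":["steps"]}

```bash
ls; mkdir -p pics
python3 - <<'E'
from bench import robot
import cv2
s=robot.read_state(); print(s)
for n in("top","side","wrist"):
    c=robot.capture(n); cv2.imwrite(f"pics/{n}0.png",c["color"][:,:,::-1])
    print(n,{k:v for k,v in c.items() if k!="color"})
E
```

```text
pics
{'clock': 0.0, 'q': array([ 1.23441952,  0.43523305,  0.02494997,  1.57407466, -0.01160717,
        1.13397252, -0.07513627]), 'qvel': array([ 0.00025516,  0.00096421, -0.00027603, -0.00221038,  0.00037091,
       -0.00030123,  0.0011514 ]), 'effort': array([-6.02214586e-04, -6.67842150e+01,  9.84725095e-01, -3.14446664e+01,
       -6.05472014e-02,  4.27279668e-02,  1.57127165e-04]), 'tool_pos': array([ 144.63028611, -607.52912802,  225.94711234]), 'eef_rot': array([ 9.93181161e-01,  1.16578672e-01, -1.51549875e-04, -7.56299396e-04]), 'ft_force': array([ 0.28839995,  0.27791154, -0.1399949 ]), 'moment': array([-0.01311659,  0.02476107,  0.00670121]), 'grasp_force': 0.0, 'opening': 91.98168497178436}
top {'camera_matrix': array([[464.20038937,   0.        , 277.59713694],
       [  0.        , 464.20038937, 207.916771  ],
       [  0.        ,   0.        ,   1.        ]]), 'position': array([ 223.95273436,   43.8378466 , 1234.94464324]), 'rotation': array([ 0.07607525, -0.07716133, -0.69585228,  0.70996358])}
side {'camera_matrix': array([[541.11393874,   0.        , 279.53806104],
       [  0.        , 541.11393874, 207.52586482],
       [  0.        ,   0.        ,   1.        ]]), 'position': array([1384.49855741, -580.49110672,  710.78321129]), 'rotation': array([0.43807757, 0.22663564, 0.4170853 , 0.76338992])}
wrist {'camera_matrix': array([[365.67366753,   0.        , 284.71287306],
       [  0.        , 365.67366753, 206.18085406],
       [  0.        ,   0.        ,   1.        ]]), 'hand_eye': array([[-1.21955716e-04,  9.59538299e-01,  2.81578121e-01,
         7.65601048e+01],
       [ 9.99999753e-01, -7.79680980e-05,  6.98808066e-04,
         2.97084329e-01],
       [ 6.92487214e-04,  2.81578136e-01, -9.59538052e-01,
        -1.57319956e+02],
       [ 0.00000000e+00,  0.00000000e+00,  0.00000000e+00,
         1.00000000e+00]])}
```

View pics/top0.png

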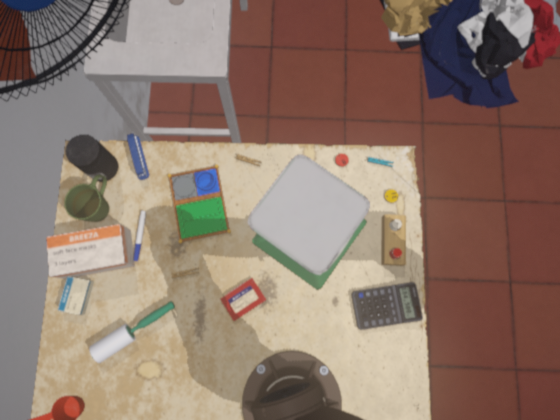

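View pics/side0.png

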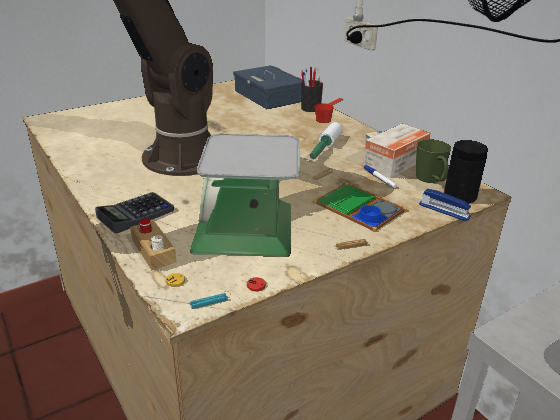

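Top: caddy around (200,203) with the cup at (205,181) and the dish at (185,186). Block is around (394,240) with the white spool at (397,225) and the red at (397,253). Yellow token is at (391,196), red token at (341,160), teal peg at (379,161), and tan pegs at (248,160) and probably (186,272).

```bash
cat > h.py <<'E'
import numpy as np,cv2
from scipy.spatial.transform import Rotation as R
from bench import robot
def cam(n,c=None,s=None):
    if n=="wrist":
        s=s or robot.read_state(); c=c or robot.capture(n)
        Rt=R.from_quat(s["eef_rot"]).as_matrix(); H=c["hand_eye"]
        return c,Rt@H[:3,3]+s["tool_pos"],Rt@H[:3,:3]
    c=c or robot.capture(n); return c,c["position"],R.from_quat(c["rotation"]).as_matrix()
def pix2w(C,uv,z):
    c,p,M=C; K=c["camera_matrix"]
    uv=np.atleast_2d(np.array(uv,float))
    d=np.c_[(uv[:,0]-K[0,2])/K[0,0],-(uv[:,1]-K[1,2])/K[1,1],-np.ones(len(uv))]@M.T
    return p+d*((z-p[2])/d[:,2])[:,None]
def w2pix(C,P):
    c,p,M=C; K=c["camera_matrix"]; q=(np.atleast_2d(P)-p)@M
    return np.c_[K[0,2]+K[0,0]*q[:,0]/-q[:,2],K[1,2]-K[1,1]*q[:,1]/-q[:,2]]
E
python3 - <<'E'
from h import *
C=cam("top"); I=C[0]["color"][:,:,::-1]
for n,uv,z in [("white",(397,225),58),("red",(397,253),58),("yel",(391,196),8),("redtok",(341,160),8),("teal",(379,161),12),("pega",(248,160),12),("pegb",(186,272),12),("cup",(205,181),28),("dish",(185,186),12),("caddyc",(200,203),10)]:
    print(n,pix2w(C,uv,z).round())
a=cv2.resize(I[140:300,160:280],None,fx=3.3,fy=3.3,interpolation=cv2.INTER_CUBIC)
b=cv2.resize(I[140:300,320:430],None,fx=3.3,fy=3.3,interpolation=cv2.INTER_CUBIC)
cv2.imwrite("pics/t1.png",np.hstack([a,b])); print(a.shape,b.shape)
E
```

```text
white [[ 445. -264.   58.]]
red [[ 372. -261.   58.]]
yel [[ 534. -264.    8.]]
redtok [[ 634. -128.    8.]]
teal [[ 632. -233.   12.]]
pega [[627. 129.  12.]]
pegb [[317. 281.  12.]]
cup [[561. 242.  28.]]
dish [[550. 298.  12.]]
caddyc [[504. 255.  10.]]
(528, 396, 3) (528, 363, 3)
```

View pics/t1.png

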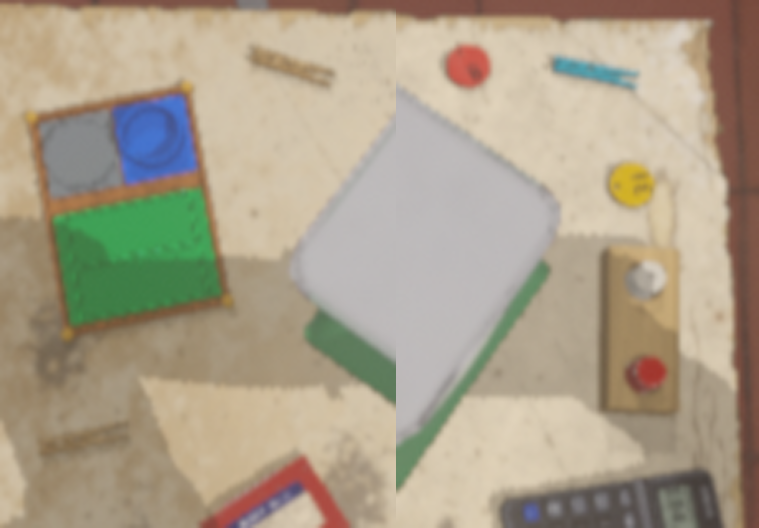

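Run:
```python
from h import *
T=cam("top");S=cam("side")
f=lambda u,v:(160+u/3.3,140+v/3.3)
g=lambda u,v:(320+(u-396)/3.3,140+v/3.3)
P=lambda n,uv,z:print(n,pix2w(T,uv,z)[:,:2].round(1).tolist())
cc=pix2w(T,[f(32,118),f(187,87),f(227,299),f(67,334)],10)
print("caddy",cc.round(),cc.mean(0).round(1),[np.linalg.norm(cc[i]-cc[i-1]).round(1) for i in range(4)])
x=(cc[1]+cc[0]-cc[2]-cc[3])[:2]; yw=np.arctan2(x[1],x[0]); yv=(cc[0]+cc[3]-cc[1]-cc[2])[:2]
print("yaw",yw,np.arctan2(-yv[0],yv[1]))
P("cup",[f(152,136)],28);P("dish",[f(80,152)],12)
P("pega",[f(250,53),f(332,77)],10);P("pegb",[f(40,445),f(128,430)],10)
P("block",[g(605,247),g(679,250),g(677,412),g(602,411)],38)
P("white",[g(648,279)],58);P("redsp",[g(649,373)],58);P("yel",[g(631,184)],8)
P("plate",[(303,156),(368,204),(315,274),(250,212)],200)
P("rtok",[g(468,66)],8);P("teal",[g(553,66),g(637,80)],10)
print("side check")
for n,uv,z in[("white",(157,241),58),("red",(146,222),58),("yel",(176,279),8),("pega",(352,244),10),("plate",[(205,136),(199,175),(298,178),(299,138)],200)]: print(n,pix2w(S,uv,z)[:,:2].round().tolist())
```

```text
caddy [[578. 342.  10.]
 [608. 215.  10.]
 [429. 174.  10.]
 [398. 301.  10.]] [503.5 258.1  10. ] [np.float64(184.7), np.float64(130.8), np.float64(183.2), np.float64(131.3)]
yaw 0.22406242169429533 0.23379339995537463
cup [[560.0, 238.8]]
dish [[549.5, 300.1]]
pega [[638.9, 163.4], [619.2, 94.0]]
pegb [[309.2, 317.1], [322.4, 248.0]]
block [[475.0, -234.2], [473.8, -293.2], [344.7, -286.5], [344.3, -228.0]]
white [[446.0, -262.4]]
redsp [[372.3, -260.6]]
yel [[534.9, -264.2]]
plate [[578.0, -12.5], [465.7, -162.2], [304.2, -41.2], [441.5, 107.2]]
rtok [[634.2, -130.6]]
teal [[635.1, -201.6], [624.2, -271.7]]
side check
white [[460.0, -267.0]]
red [[377.0, -259.0]]
yel [[539.0, -263.0]]
pega [[635.0, 126.0]]
plate [[313.0, -73.0], [484.0, -172.0], [599.0, -7.0], [435.0, 110.0]]
```

Emit:
arm_command(steps=[[0.1,0,0,0,-6.3],[0.1,0,0,0,-6.3],[0.1,0,0,0,-6.3],[0.1,0,0,0,-6.3],[0.1,0,0,0,-6.3],[0.1,30,-2,0,0],[0.1,30,-2,0,0],[0.1,30,-2,0,0],[0.1,30,-2,0,0],[0.1,30,-2,0,0],[0.1,30,-2,0,0],[0.1,30,-2,0,0],[0.1,30,-2,0,0],[0.1,30,-2,0,0],[0.1,30,-2,0,0],[0.1,30,-2,0,0],[0.1,30,-2,0,0],[0.1,30,-2,0,0],[0.1,0,0,0,0],[0.1,0,0,0,0]])

```text
clock: 1.97
tool_pos: [403.9, -312.8, 226.8]
eef_rot: [0.923, 0.384, 0.0, -0.0]
ft_force: [-0.6, -0.7, -0.5]
opening: 50.5
grasp_force: 0.0
```

```bash
cat >> h.py <<'E'
def goto(x,y,z,yaw):
    s=robot.read_state(); M=R.from_quat(s["eef_rot"]).as_matrix(); t=s["tool_pos"]
    y0=np.degrees(np.arctan2(M[1,0],M[0,0])); d=np.array([x,y,z])-t
    a=np.radians(yaw); print("pos",t.round(1),"yaw",y0.round(1),"tilt",np.degrees(np.arccos(-M[2,2])).round(2),"turn",round(y0-yaw,1),"after turn d",(np.cos(a)*d[0]+np.sin(a)*d[1]).round(1),(np.sin(a)*d[0]-np.cos(a)*d[1]).round(1),(-d[2]).round(1),"open",s["opening"].round(1),"F",s["ft_force"].round(1),"q",s["q"].round(2),"t",round(s["clock"],2))
E
python3 - <<'E'
from h import *
goto(446,-262,200,45)
s=robot.read_state();C=cam("wrist",s=s); np.savez("w1.npz",**{k:C[0][k] for k in("color","camera_matrix")},p=C[1],M=C[2])
cv2.imwrite("pics/w1.png",C[0]["color"][:,:,::-1])
print(w2pix(C,[[446,-262,58],[372.3,-260.6,58],[535,-264,8]]).round())
E
```

```text
Traceback (most recent call last):
  File "h.py", line 21, in goto
    a=np.radians(yaw); print("pos",t.round(1),"yaw",y0.round(1),"tilt",np.degrees(np.arccos(-M[2,2])).round(2),"turn",round(y0-yaw,1),"after turn d",(np.cos(a)*d[0]+np.sin(a)*d[1]).round(1),(np.sin(a)*d[0]-np.cos(a)*d[1]).round(1),(-d[2]).round(1),"open",s["opening"].round(1),"F",s["ft_force"].round(1),"q",s["q"].round(2),"t",round(s["clock"],2))
                                                                                                                                                                                                                                                               ^^^^^^^^^^^^^^^^^^
AttributeError: 'float' object has no attribute 'round'
```

```bash
sed -i 's/s\["opening"\].round(1)/round(float(s["opening"]),1)/' h.py
python3 - <<'E'
from h import *
goto(446,-262,200,45)
C=cam("wrist")
cv2.imwrite("pics/w1.png",C[0]["color"][:,:,::-1]); np.save("pics/w1p",np.r_[C[1][None],C[2]])
print(w2pix(C,[[446,-262,58],[372.3,-260.6,58],[535,-264,8]]).round())
E
```

```text
pos [ 403.9 -312.8  226.8] yaw 45.1 tilt 0.03 turn 0.1 after turn d 65.7 -6.2 26.8 open 50.5 F [-0.6 -0.7 -0.5] q [ 0.77  0.27 -0.27  1.83  0.08  1.05 -0.31] t 1.97
[[277. 112.]
 [219. 170.]
 [346.  43.]]
```

View pics/w1.png

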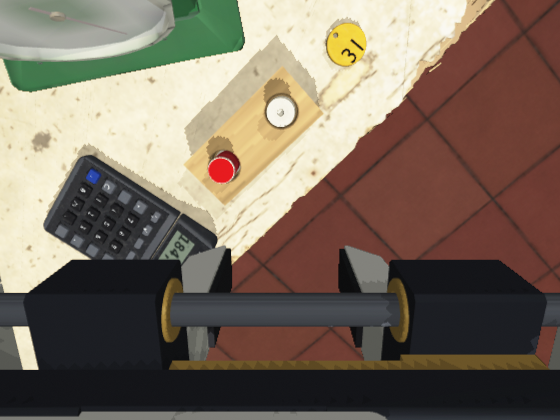

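Wrist view: white top is at (281,111), red top at (221,170), yellow token at (347,44).

Run:
```python
from h import *
C=cam("wrist")
p=pix2w(C,[(281,111),(221,170)],58);print(p.round(1),np.linalg.norm(p[0]-p[1]),pix2w(C,(346.5,44),8).round(1))
goto(p[0][0],p[0][1],42,45)
```

```text
[[ 447.7 -265.4   58. ]
 [ 372.8 -263.4   58. ]] 74.92039176074755 [[ 533.8 -266.7    8. ]]
pos [ 402.1 -315.   226.7] yaw 44.9 tilt 0.04 turn -0.1 after turn d 67.3 -2.9 184.7 open 50.5 F [-0.4 -1.3  0.2] q [ 0.78  0.27 -0.27  1.83  0.08  1.05 -0.31] t 2.07
```

Emit:
arm_command(steps=[[0.1,22,-1,0,0],[0.1,22,-1,0,0],[0.1,22,-1,0,0],[0.1,0,0,30,0],[0.1,0,0,30,0],[0.1,0,0,30,0],[0.1,0,0,20,0],[0.1,0,0,0,0],[0.1,0,0,0,0],[0.1,0,0,0,0],[0.1,0,0,0,0]])

```text
clock: 2.98
tool_pos: [448.2, -266.6, 118.4]
eef_rot: [0.924, 0.381, 0.001, 0.001]
ft_force: [-0.7, -0.0, 0.2]
opening: 50.8
grasp_force: 0.0
```

Run:
```python
from h import *
for i in range(3): goto(447,-264,42,45);robot.capture("top")
C=cam("wrist")
cv2.imwrite("pics/w2.png",C[0]["color"][:,:,::-1])
print(w2pix(C,[[447,-264,58],[447,-264,38]]).round())
```

```text
pos [ 448.2 -266.6  118.4] yaw 44.8 tilt 0.16 turn -0.2 after turn d 1.0 -2.7 76.4 open 50.8 F [-0.7 -0.   0.2] q [ 0.65  0.41 -0.28  1.94  0.15  0.81 -0.51] t 2.98
pos [ 448.2 -266.5  118.3] yaw 44.9 tilt 0.16 turn -0.1 after turn d 0.9 -2.6 76.3 open 50.4 F [0.1 0.8 1. ] q [ 0.65  0.41 -0.28  1.94  0.15  0.81 -0.51] t 3.03
pos [ 448.1 -266.3  118.1] yaw 44.9 tilt 0.15 turn -0.1 after turn d 0.9 -2.4 76.1 open 50.4 F [ 0.5 -0.9  0.7] q [ 0.65  0.41 -0.28  1.94  0.15  0.81 -0.51] t 3.08
[[280. 224.]
 [281. 215.]]
```

View pics/w2.png

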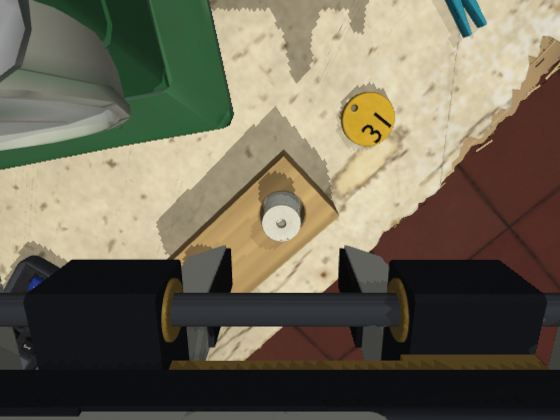

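White top is at (281,224), exactly as predicted, so I descend and grip.

Emit:
arm_command(steps=[[0.1,1,-2.5,20,0],[0.1,0,0,20,0],[0.1,0,0,15,0],[0.1,0,0,10,0],[0.1,0,0,10,0],[0.1,0,0,0,0],[0.1,0,0,0,0],[0.1,0,0,0,0],[-1,0,0,0,0],[-1,0,0,0,0],[-1,0,0,0,0],[-1,0,0,0,0],[-1,0,0,0,0],[-1,0,0,0,0],[-1,0,0,0,0],[-1,0,0,0,0]])

```text
clock: 4.52
tool_pos: [446.5, -263.2, 41.9]
eef_rot: [0.924, 0.382, 0.0, 0.0]
ft_force: [-0.7, -0.4, 2.8]
opening: 24.0
grasp_force: 29.8
```

Emit:
arm_command(steps=[[-1,0,0,-10,0],[-1,0,0,-20,0],[-1,0,0,-30,0],[-1,0,0,-32,0],[-1,0,0,-32,0],[-1,0,0,-32,0],[-1,0,0,-32,0],[-1,0,0,-32,-4],[-1,0,0,-28,-6],[-1,0,0,0,-6],[-1,0,0,0,-6],[-1,0,0,0,-6],[-1,0,0,0,-6],[-1,0,0,0,-6],[-1,0,0,0,-6],[-1,0,0,0,-6],[-1,0,0,0,-6],[-1,0,0,0,0],[-1,0,0,0,0]])

```text
clock: 6.1
tool_pos: [446.0, -263.0, 290.1]
eef_rot: [0.625, 0.781, -0.0, -0.0]
ft_force: [0.2, 0.8, -0.4]
opening: 24.1
grasp_force: 29.8
```

Run:
```python
from h import *
goto(560,180,290,103)
```

```text
pos [ 446.  -263.   290.1] yaw 102.7 tilt 0.0 turn -0.3 after turn d 406.1 210.7 0.1 open 24.1 F [ 0.2  0.8 -0.4] q [ 0.8   0.25 -0.47  1.7   0.12  1.21  0.53] t 6.1
```

Emit:
arm_command(steps=[[-1,27,14,0,0],[-1,27,14,0,0],[-1,27,14,0,0],[-1,27,14,0,0],[-1,27,14,0,0],[-1,27,14,0,0],[-1,27,14,0,0],[-1,27,14,0,0],[-1,27,14,0,0],[-1,27,14,0,0],[-1,27,14,0,0],[-1,27,14,0,0],[-1,27,14,0,0],[-1,27,14,0,0],[-1,28,14,0,0],[-1,0,0,0,0],[-1,0,0,0,0],[-1,0,0,0,0],[-1,0,0,0,0]])

```text
clock: 7.68
tool_pos: [560.5, 178.0, 289.7]
eef_rot: [0.624, 0.781, -0.0, 0.0]
ft_force: [0.4, 0.2, 0.4]
opening: 23.8
grasp_force: 29.8
```

Run:
```python
from h import *
goto(560,239,44,103)
C=cam("wrist")
cv2.imwrite("pics/w3.png",C[0]["color"][:,:,::-1])
print(w2pix(C,[[560,239,28],[550,300,12]]).round())
```

```text
pos [560.5 178.  289.7] yaw 102.7 tilt 0.06 turn -0.3 after turn d 59.6 13.2 245.7 open 23.8 F [0.4 0.2 0.4] q [ 0.05  0.41 -0.64  1.53  0.25  1.29 -0.4 ] t 7.68
[[296. 114.]
 [299.  56.]]
```

View pics/w3.png

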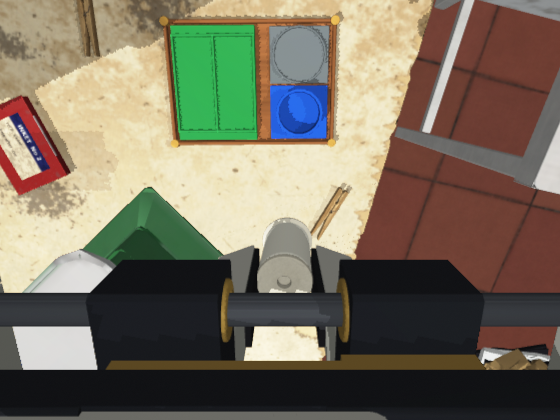

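Caddy is in full view: cup rim at about (300,110), dish (300,54), green tray spanning (171..257, 25..140), peg A at (330,210). Measuring by colour.

```bash
cat >> h.py <<'E'
def rect(C,mask,z):
    cs,_=cv2.findContours(mask,cv2.RETR_EXTERNAL,cv2.CHAIN_APPROX_NONE); c=max(cs,key=cv2.contourArea)[:,0]
    w=pix2w(C,c,z)[:,:2].astype(np.float32); r=cv2.minAreaRect(w); return np.round(r[0],1),np.round(r[1],1),round(r[2],1)
E
python3 - <<'E'
from h import *
C=cam("wrist");rgb=C[0]["color"];h=cv2.cvtColor(rgb,cv2.COLOR_RGB2HSV);roi=np.zeros(h.shape[:2],np.uint8);roi[10:150,155:345]=255
g=cv2.inRange(h,(50,100,60),(75,255,255))&roi; b=cv2.inRange(h,(105,120,60),(125,255,255))&roi
gr=cv2.inRange(h,(0,0,60),(179,60,160))&roi
print("green",rect(C,g,13)); print("blue",rect(C,b,8)); print("grey",rect(C,gr,8))
gray=cv2.resize(cv2.cvtColor(rgb,cv2.COLOR_RGB2GRAY)[15:150,260:340],None,fx=4,fy=4,interpolation=cv2.INTER_CUBIC)
hc=cv2.HoughCircles(gray,cv2.HOUGH_GRADIENT,1,60,param1=60,param2=25,minRadius=70,maxRadius=130)
if hc is not None:
  for c in hc[0]: uv=c[:2]/4+[260,15]; print("circ",uv.round(1),c[2]/4,pix2w(C,uv,28).round(1),pix2w(C,uv,12).round(1))
E
```

```text
green (array([464. , 249.8]), array([ 92.4, 121.7]), 12.7)
blue (array([563.2, 241. ]), array([65.8, 59.7]), 12.7)
grey (array([549.2, 301.5]), array([65.4, 60.1]), 13.4)
circ [301.6  54.1] 28.225 [[551.9 300.4  28. ]] [[552.2 302.2  12. ]]
circ [299.1 113.1] 20.7 [[563.4 240.5  28. ]] [[564.1 240.1  12. ]]
circ [310.4  41.1] 25.75 [[558.  314.8  28. ]] [[558.5 317.2  12. ]]
```

Emit:
arm_command(steps=[[-1,20,6,0,0],[-1,20,6,0,0],[-1,21,5,0,0],[-1,0,0,30,0],[-1,0,0,30,0],[-1,0,0,30,0],[-1,0,0,30,0],[-1,0,0,30,0],[-1,0,0,30,0],[-1,0,0,25,0],[-1,0,0,0,0],[-1,0,0,0,0],[-1,0,0,0,0],[-1,0,0,0,0]])

```text
clock: 8.95
tool_pos: [564.7, 243.3, 86.9]
eef_rot: [0.624, 0.782, 0.001, 0.001]
ft_force: [0.1, -0.6, -0.7]
opening: 24.0
grasp_force: 29.8
```

Run:
```python
from h import *
goto(563.5,241,44,102.8)
C=cam("side"); I=C[0]["color"][150:270,290:440,::-1]; W=cam("wrist")[0]["color"][100:300,180:400,::-1]
I=cv2.resize(I,None,fx=3,fy=3); W=cv2.resize(W,(int(220*1.6),320)); o=np.zeros((360,450+352,3),np.uint8);o[:,:450]=I;o[:320,450:]=W
cv2.imwrite("pics/c4.png",o[:,:800]); print(w2pix(C,[[563.5,241,28]]))
```

```text
pos [564.7 243.3  86.9] yaw 102.9 tilt 0.19 turn 0.1 after turn d -1.9 -1.6 42.9 open 24.0 F [ 0.1 -0.6 -0.7] q [-0.11  0.63 -0.58  1.72  0.42  0.92 -0.63] t 8.95
[[369.92942485 209.80820295]]
```

View pics/c4.png

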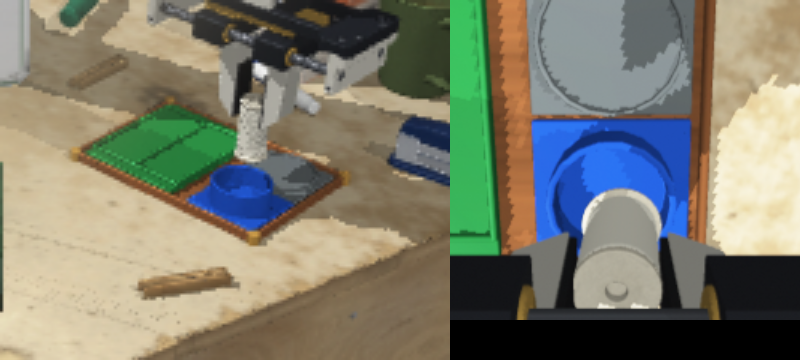

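Spool hangs straight, over the cup. Lowering with small correction.

Emit:
arm_command(steps=[[-1,-1.5,-1.5,12,0],[-1,0,0,10,0],[-1,0,0,8,0],[-1,0,0,6,0],[-1,0,0,4,0],[-1,0,0,2,0],[-1,0,0,0,0],[-1,0,0,0,0],[-1,0,0,0,0],[-1,0,0,0,0]])

```text
clock: 9.88
tool_pos: [562.6, 240.9, 43.3]
eef_rot: [0.623, 0.782, 0.0, 0.0]
ft_force: [-1.8, -2.9, 8.6]
opening: 24.2
grasp_force: 30.1
```

Light contact (8.6 N). Release to about 37 mm opening and lift.

Emit:
arm_command(steps=[[-0.1,0,0,0,0],[-0.1,0,0,0,0],[-0.1,0,0,0,0],[-0.1,0,0,0,0],[-0.1,0,0,0,0],[-0.1,0,0,-10,0],[-0.1,0,0,-20,0],[-0.1,0,0,-30,0],[-0.1,0,0,-30,0],[-0.1,0,0,-40,0],[-0.1,0,0,-40,0],[-0.1,-30,10,-40,0],[-0.1,-30,10,0,0],[-0.1,-30,10,0,0],[-0.1,-30,10,0,0],[-0.1,0,0,0,0],[-0.1,0,0,0,0],[-0.1,0,0,0,0]])

```text
clock: 11.38
tool_pos: [624.6, 138.4, 245.8]
eef_rot: [0.623, 0.782, 0.0, -0.0]
ft_force: [-0.7, 0.1, -0.1]
opening: 41.7
grasp_force: 0.0
```

Run:
```python
from h import *
C=cam("wrist"); cv2.imwrite("pics/w5.png",C[0]["color"][:,:,::-1])
print(w2pix(C,[[563.5,241,60],[563.5,241,28],[549.5,301.3,12],[639,163.4,10],[619,94,10]]).round())
goto(629,128.7,5,106)
```

```text
[[242.  54.]
 [246.  58.]
 [245. -10.]
 [302. 152.]
 [271. 209.]]
pos [624.3 139.2 245.9] yaw 103.0 tilt 0.06 turn -3.0 after turn d -11.4 1.6 240.9 open 41.1 F [-0.7  0.1 -0. ] q [ 0.09  0.52 -0.62  1.47  0.31  1.25 -0.33] t 11.43
```

View pics/w5.png

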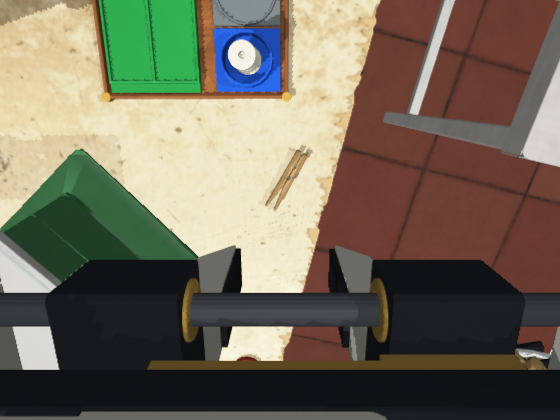

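Spool is upright in the cup (top at (242,55)). Peg A runs from (305.5,149) to (270.5,207).

Run:
```python
from h import *
C=cam("wrist"); p=pix2w(C,[(305.5,149),(270.5,207)],11); d=p[0]-p[1]; m=p.mean(0); yaw=np.degrees(np.arctan2(d[1],d[0]))
print(p.round(1),np.linalg.norm(d),m.round(1),yaw); goto(m[0],m[1],5,yaw)
```

```text
[[641.  168.5  11. ]
 [618.3  97.   11. ]] 75.01834375247556 [629.6 132.8  11. ] 72.44720122891579
pos [624.2 139.5 245.9] yaw 103.0 tilt 0.05 turn 30.6 after turn d -4.8 7.2 240.9 open 41.0 F [-0.6 -0.4  0.8] q [ 0.09  0.52 -0.62  1.47  0.31  1.25 -0.33] t 11.48
```

Emit:
arm_command(steps=[[-0.1,0,0,30,6],[-0.1,0,0,30,6],[-0.1,0,0,30,6],[-0.1,0,0,30,6],[-0.1,0,0,30,6],[-0.1,-6.5,7.5,30,0],[-0.1,0,0,20,0],[-0.1,0,0,0,0],[-0.1,0,0,0,0],[-0.1,0,0,0,0],[-0.1,0,0,0,0]])

```text
clock: 12.4
tool_pos: [631.3, 130.8, 47.6]
eef_rot: [0.804, 0.594, 0.002, 0.0]
ft_force: [-0.5, 0.7, -0.4]
opening: 41.1
grasp_force: 0.0
```

Run:
```python
from h import *
C=cam("wrist"); goto(629.3,131,5,73)
I=C[0]["color"][100:320,160:400,::-1]; cv2.imwrite("pics/w6.png",cv2.resize(I,None,fx=2,fy=2))
```

```text
pos [631.3 130.4  47.5] yaw 72.9 tilt 0.18 turn -0.1 after turn d -0.0 -2.1 42.5 open 41.6 F [-0.7  0.2  0.1] q [-0.01  0.69 -0.42  1.67  0.35  0.85 -0.88] t 12.45
```

View pics/w6.png

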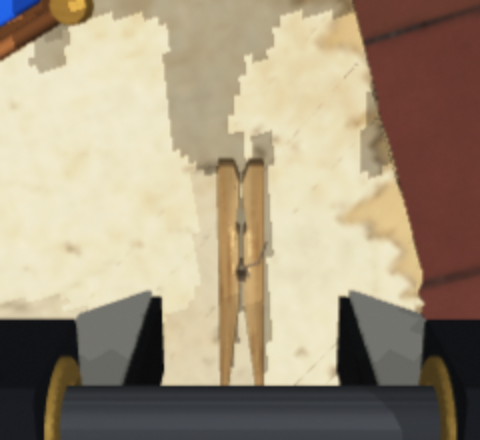

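Peg lies along the tool x axis, 2 mm off in y; far end at full-image (281,180). Lower to z 5 and grip.

Run:
```python
from h import *
C=cam("wrist"); p=pix2w(C,(281,180),12)[0]; print(p, p[:2]-36*np.array([.292,.956])); goto(629.3,131,5,73)
```

```text
[639.98324106 163.67871626  12.        ] [629.47124106 129.26271626]
pos [631.2 130.1  47.2] yaw 72.9 tilt 0.15 turn -0.1 after turn d 0.3 -2.0 42.2 open 41.2 F [ 0.9 -0.1 -0.1] q [-0.01  0.69 -0.42  1.67  0.35  0.85 -0.88] t 12.5
```

Emit:
arm_command(steps=[[-0.1,0,-2,15,0],[-0.1,0,0,12,0],[-0.1,0,0,9,0],[-0.1,0,0,6,0],[-0.1,0,0,0,0],[-0.1,0,0,0,0],[-0.1,0,0,0,0]])

```text
clock: 13.08
tool_pos: [628.7, 130.1, 3.8]
eef_rot: [0.804, 0.594, 0.0, 0.0]
ft_force: [-0.2, 0.5, 0.1]
opening: 41.2
grasp_force: 0.0
```

Emit:
arm_command(steps=[[-1,0,0,-1,0],[-1,0,0,0,0],[-1,0,0,0,0],[-1,0,0,0,0],[-1,0,0,0,0],[-1,0,0,0,0],[-1,0,0,0,0],[-1,0,0,-10,0],[-1,0,0,-25,0],[-1,0,0,-35,0],[-1,0,0,-35,0],[-1,0,0,-35,-6],[-1,0,0,-20,-6],[-1,0,0,0,-6],[-1,0,0,0,-6],[-1,0,0,0,-6],[-1,0,0,0,0],[-1,0,0,0,0],[-1,0,0,0,0]])

```text
clock: 14.67
tool_pos: [628.3, 129.9, 164.6]
eef_rot: [0.625, 0.781, -0.0, -0.0]
ft_force: [-0.5, 0.2, -0.4]
opening: 14.9
grasp_force: 30.0
```

Run:
```python
from h import *
goto(486.4,255.1,15,102.8)
```

```text
pos [628.3 129.9 164.6] yaw 102.7 tilt 0.01 turn -0.1 after turn d 153.5 -110.6 149.6 open 14.9 F [-0.5  0.2 -0.4] q [ 0.1   0.59 -0.6   1.57  0.36  1.1  -0.37] t 14.67
```

Emit:
arm_command(steps=[[-1,25.5,-18.5,0,0],[-1,25.5,-18.5,0,0],[-1,25.5,-18.5,0,0],[-1,25.5,-18.5,0,0],[-1,25.5,-18.5,0,0],[-1,25.5,-18.5,0,0],[-1,0,0,0,0],[-1,0,0,30,0],[-1,0,0,30,0],[-1,0,0,30,0],[-1,0,0,30,0],[-1,0,0,0,0],[-1,0,0,0,0],[-1,0,0,0,0],[-1,0,0,0,0]])

```text
clock: 15.92
tool_pos: [487.2, 255.3, 46.4]
eef_rot: [0.624, 0.782, 0.001, 0.001]
ft_force: [0.3, 0.9, -0.3]
opening: 14.5
grasp_force: 30.0
```

Run:
```python
from h import *
goto(486.4,255.1,15,102.8)
C=cam("wrist")
I=C[0]["color"][:320,120:480,::-1]; cv2.imwrite("pics/w7.png",cv2.resize(I,None,fx=1.7,fy=1.7))
print(w2pix(C,[[486.4,255.1,13],[464,250,13]]))
```

```text
pos [487.2 255.3  46.4] yaw 102.9 tilt 0.17 turn 0.1 after turn d 0.0 -0.8 31.4 open 14.5 F [ 0.3  0.9 -0.3] q [-0.17  0.6  -0.57  1.91  0.46  0.76 -0.78] t 15.92
[[282.29432745 240.51635905]
 [241.17208659 240.55463388]]
```

View pics/w7.png

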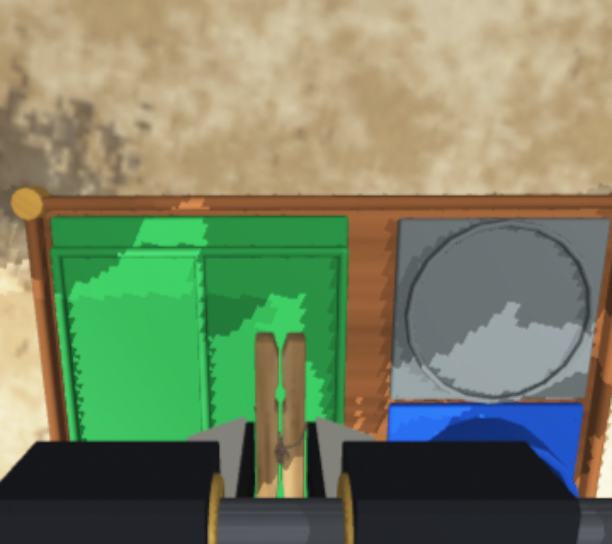

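Peg is aligned over the +x lane. Lower, release, lift.

Emit:
arm_command(steps=[[-1,0,-1,12,0],[-1,0,0,8,0],[-1,0,0,6,0],[-1,0,0,3,0],[-1,0,0,2,0],[-1,0,0,0,0],[-1,0,0,0,0],[-1,0,0,0,0],[-0.4,0,0,0,0],[-0.4,0,0,0,0],[-0.4,0,0,0,0],[-0.4,0,0,0,0]])

```text
clock: 16.97
tool_pos: [485.0, 254.1, 13.1]
eef_rot: [0.623, 0.782, -0.0, -0.0]
ft_force: [0.3, -0.0, -1.0]
opening: 27.4
grasp_force: 0.0
```

Emit:
arm_command(steps=[[-0.4,0,0,-10,0],[-0.4,0,0,-20,0],[-0.4,0,0,-30,0],[-0.4,0,0,-35,0],[-0.4,0,0,-35,0],[-0.4,-10,-20,-35,0],[-0.1,-10,-30,-20,0],[-0.1,-10,-30,0,0],[-0.1,-10,-30,0,0],[-0.1,-10,-30,0,0],[-0.1,0,-20,0,0],[-0.1,0,0,0,0],[-0.1,0,0,0,0],[-0.1,0,0,0,0]])

```text
clock: 18.13
tool_pos: [341.0, 170.1, 199.1]
eef_rot: [0.623, 0.782, 0.001, 0.0]
ft_force: [0.8, -0.6, 1.4]
opening: 41.6
grasp_force: 0.0
```

Run:
```python
from h import *
goto(316,282,5,101)
C=cam("wrist")
cv2.imwrite("pics/w8.png",C[0]["color"][:,:,::-1])
print(w2pix(C,[[309.2,317.1,12],[322.4,248,12],[486.4,255.1,22]]))
```

```text
pos [341.  170.1 199.1] yaw 102.9 tilt 0.09 turn 1.9 after turn d 114.6 -3.2 194.1 open 41.6 F [ 0.8 -0.6  1.4] q [ 0.11  0.14 -0.76  2.11  0.12  0.93 -0.5 ] t 18.13
[[285.80537944   7.29292964]
 [282.91870129  94.15280853]
 [462.7308323  128.54394942]]
```

View pics/w8.png

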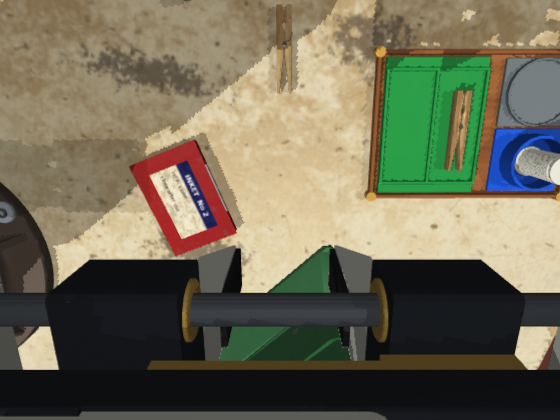

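Peg A lies in the +x lane. Peg B runs from (284,5) to (285.5,92).

Run:
```python
from h import *
C=cam("wrist"); p=pix2w(C,[(284,5),(285.5,92)],11); d=p[0]-p[1]; m=p.mean(0); yaw=np.degrees(np.arctan2(d[1],d[0]))
print(p.round(1),np.linalg.norm(d),m.round(1),yaw); goto(m[0],m[1],45,yaw)
q=pix2w(C,[(461,91),(456,169),(378,52),(372,196),(500,193)],22); print(q.round(1),((q[0]+q[1])/2).round(1))
```

```text
[[307.3 318.9  11. ]
 [324.3 250.5  11. ]] 70.38867708899248 [315.8 284.7  11. ] 103.9543621890547
pos [341.1 170.3 198.7] yaw 102.9 tilt 0.05 turn -1.1 after turn d 117.1 3.0 153.7 open 41.2 F [-0.1  0.9  0.1] q [ 0.11  0.14 -0.76  2.11  0.12  0.93 -0.5 ] t 18.23
[[473.4 285.3  22. ]
 [493.4 219.2  22. ]
 [393.5 299.4  22. ]
 [425.  177.1  22. ]
 [541.9 206.8  22. ]] [483.4 252.3  22. ]
```

Emit:
arm_command(steps=[[-0.1,29,0.5,0,0],[-0.1,29,0.5,0,0],[-0.1,29,0.5,0,0],[-0.1,29,0.5,0,0],[-0.1,0,0,0,0],[-0.1,0,0,30,0],[-0.1,0,0,30,0],[-0.1,0,0,30,0],[-0.1,0,0,30,0],[-0.1,0,0,30,0],[-0.1,0,0,0,0],[-0.1,0,0,0,0],[-0.1,0,0,0,0],[-0.1,0,0,0,0]])

```text
clock: 19.4
tool_pos: [317.3, 284.2, 49.9]
eef_rot: [0.623, 0.782, 0.001, 0.0]
ft_force: [0.0, 0.6, 0.5]
opening: 41.5
grasp_force: 0.0
```

Run:
```python
from h import *
goto(315.8,284,5,103)
C=cam("wrist")
cv2.imwrite("pics/w9.png",cv2.resize(C[0]["color"][100:320,160:400,::-1],None,fx=2,fy=2))
```

```text
pos [317.3 284.2  49.9] yaw 102.9 tilt 0.15 turn -0.1 after turn d 0.1 -1.5 44.9 open 41.5 F [0.  0.6 0.5] q [-0.33  0.47 -0.67  2.19  0.49  0.63 -1.13] t 19.4
```

View pics/w9.png

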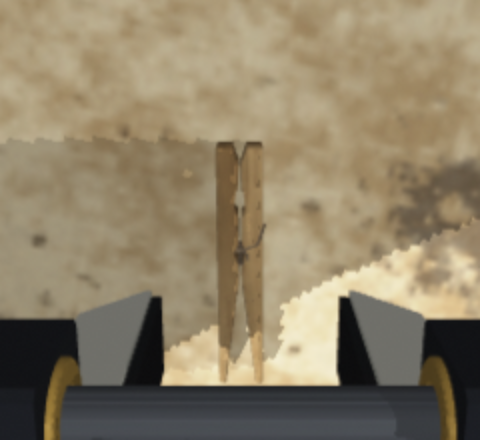

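Peg is aligned; its far end at row 171 puts its centre about 4 mm further along tool x. Lower and grip.

Emit:
arm_command(steps=[[-0.1,4,-2,15,0],[-0.1,0,0,12,0],[-0.1,0,0,9,0],[-0.1,0,0,6,0],[-0.1,0,0,0,0],[-0.1,0,0,0,0],[-0.1,0,0,0,0]])

```text
clock: 20.03
tool_pos: [313.8, 286.9, 6.9]
eef_rot: [0.623, 0.782, 0.0, 0.0]
ft_force: [-0.1, -0.1, 0.3]
opening: 41.5
grasp_force: 0.0
```

Emit:
arm_command(steps=[[-0.1,0,0,2,0],[-0.1,0,0,0,0],[-1,0,0,0,0],[-1,0,0,0,0],[-1,0,0,0,0],[-1,0,0,0,0],[-1,0,0,0,0],[-1,0,0,0,0],[-1,0,0,0,0],[-1,0,0,-10,0],[-1,0,0,-30,0],[-1,0,0,-30,0],[-1,0,0,-30,0],[-1,0,0,0,0],[-1,0,0,0,0],[-1,0,0,0,0]])

```text
clock: 21.37
tool_pos: [313.5, 286.3, 104.6]
eef_rot: [0.623, 0.782, 0.0, 0.0]
ft_force: [0.1, 0.5, -0.5]
opening: 14.4
grasp_force: 30.0
```

Run:
```python
from h import *
goto(441.6,244.9,45,102.8)
```

```text
pos [313.5 286.3 104.6] yaw 102.9 tilt 0.03 turn 0.1 after turn d -68.7 115.7 59.6 open 14.4 F [ 0.1  0.5 -0.5] q [-0.25  0.38 -0.76  2.14  0.38  0.76 -1.03] t 21.37
```

Emit:
arm_command(steps=[[-1,-17,28.5,0,0],[-1,-17,28.5,0,0],[-1,-17,28.5,0,0],[-1,-17.5,28.5,0,0],[-1,0,0,0,0],[-1,0,0,30,0],[-1,0,0,30,0],[-1,0,0,0,0],[-1,0,0,0,0],[-1,0,0,0,0],[-1,0,0,0,0]])

```text
clock: 22.28
tool_pos: [440.2, 246.1, 45.6]
eef_rot: [0.623, 0.782, 0.001, 0.0]
ft_force: [-0.4, 0.4, 0.4]
opening: 14.6
grasp_force: 30.0
```

Run:
```python
from h import *
goto(439.6,244.5,15,102.8)
C=cam("wrist"); print(w2pix(C,[[464,250,13]]))
cv2.imwrite("pics/w10.png",cv2.resize(C[0]["color"][60:300,160:440,::-1],None,fx=2,fy=2))
```

```text
pos [440.2 246.1  45.6] yaw 102.9 tilt 0.09 turn 0.1 after turn d -1.4 -1.0 30.6 open 14.6 F [-0.4  0.4  0.4] q [-0.14  0.57 -0.64  2.02  0.51  0.72 -0.87] t 22.28
[[326.8804918  243.54461662]]
```

View pics/w10.png

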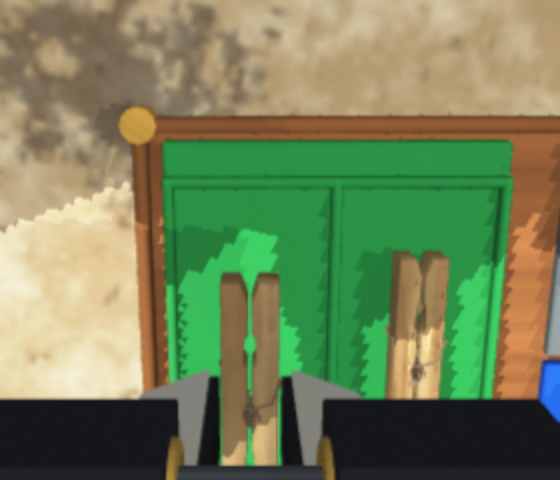

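Both pegs are centred in their lanes (250 vs lane 168–333; 419 vs 337–505). Lower and release.

Emit:
arm_command(steps=[[-1,-1,0,12,0],[-1,0,0,8,0],[-1,0,0,6,0],[-1,0,0,3,0],[-1,0,0,1.5,0],[-1,0,0,0,0],[-1,0,0,0,0],[-1,0,0,0,0],[-0.45,0,0,0,0],[-0.45,0,0,0,0],[-0.45,0,0,0,0],[-0.45,0,0,0,0],[-0.45,0,0,-10,0],[-0.45,0,0,-20,0],[-0.45,0,0,-35,0],[-0.45,0,0,-40,0],[-0.45,0,0,-40,0],[-0.45,0,0,-40,0],[-0.45,0,0,-40,0],[-0.45,0,0,0,0]])

```text
clock: 24.0
tool_pos: [442.2, 247.4, 247.0]
eef_rot: [0.623, 0.782, 0.005, 0.002]
ft_force: [0.8, 1.0, -1.0]
opening: 25.2
grasp_force: 0.0
```

Run:
```python
from h import *
goto(510,-300,240,90)
C=cam("wrist");np.save("c_w.npy",C[0]["color"])
cv2.imwrite("pics/w11.png",C[0]["color"][:,:,::-1])
```

```text
pos [442.2 247.4 247. ] yaw 102.9 tilt 0.63 turn 12.9 after turn d -547.4 67.8 7.0 open 25.2 F [ 0.8  1.  -1. ] q [ 0.01  0.32 -0.79  1.79  0.25  1.13 -0.64] t 24.0
```

Emit:
arm_command(steps=[[0.15,0,0,-10,6.5],[0.15,0,0,-10,6.5],[0.15,-30,5,0,0],[0.15,-30,5,0,0],[0.15,-30,5,0,0],[0.15,-30,5,0,0],[0.15,-30,5,0,0],[0.15,-30,5,0,0],[0.15,-30,5,0,0],[0.15,-30,5,0,0],[0.15,-30,5,0,0],[0.15,-30,5,0,0],[0.15,-30,5,0,0],[0.15,-30,5,0,0],[0.15,-30,5,0,0],[0.15,-30,5,0,0],[0.15,-30,5,0,0],[0.15,-30,5,0,0],[0.15,0,0,0,0],[0.15,0,0,0,0]])

```text
clock: 25.72
tool_pos: [518.3, -237.4, 257.8]
eef_rot: [0.709, 0.705, -0.0, -0.001]
ft_force: [-0.0, 0.9, -0.5]
opening: 52.4
grasp_force: 0.0
```

Emit:
arm_command(steps=[[0.15,-20,6,0,0],[0.15,-20,6,0,0],[0.15,0,0,0,0],[0.15,0,0,0,0],[0.15,0,0,0,0],[0.15,0,0,0,0]])

```text
clock: 26.22
tool_pos: [531.1, -273.9, 259.0]
eef_rot: [0.707, 0.707, 0.0, -0.0]
ft_force: [0.0, -0.4, 0.1]
opening: 53.0
grasp_force: 0.0
```

```bash
cat > tok.py <<'E'
from h import *
s=robot.read_state(); C=cam("wrist"); h=cv2.cvtColor(C[0]["color"],cv2.COLOR_RGB2HSV); m=cv2.inRange(h,(20,150,120),(32,255,255)); m[330:]=0
cs,_=cv2.findContours(m,cv2.RETR_EXTERNAL,cv2.CHAIN_APPROX_NONE)
for c in cs:
    if cv2.contourArea(c)>150:
        w=pix2w(C,c[:,0],8)[:,:2].astype(np.float32); (a,r)=cv2.minEnclosingCircle(w); print("tok",np.round(a,1),r,cv2.minEnclosingCircle(c))
E
python3 tok.py; python3 -c "
from h import *
goto(533.8,-265.5,4,90)"
```

```text
tok [ 534.8 -264.2] 18.835159301757812 ((287.6266784667969, 160.48080444335938), 16.68890953063965)
pos [ 531.1 -274.2  259.1] yaw 90.0 tilt 0.03 turn 0.0 after turn d 8.7 2.7 255.1 open 52.5 F [ 0.3 -0.4  0.4] q [ 0.73  0.42 -0.5   1.56  0.21  1.21  0.2 ] t 26.27
```

Token detected with radius 18.8 mm (true 19), agreeing with the top view.

Emit:
arm_command(steps=[[0.15,10,3.5,20,0],[0.15,0,0,30,0],[0.15,0,0,30,0],[0.15,0,0,30,0],[0.15,0,0,30,0],[0.15,0,0,30,0],[0.15,0,0,30,0],[0.15,0,0,10,0],[0.15,0,0,0,0],[0.15,0,0,0,0],[0.15,0,0,0,0]])

```text
clock: 27.18
tool_pos: [536.0, -265.9, 50.9]
eef_rot: [0.708, 0.707, 0.001, 0.001]
ft_force: [0.8, 0.8, 0.7]
opening: 52.8
grasp_force: 0.0
```

```bash
python3 tok.py; python3 -c "
from h import *
goto(534.8,-264.2,4,90)"
```

```text
tok [ 534.9 -264.3] 18.677705764770508 ((281.6610412597656, 230.92742919921875), 31.92197608947754)
pos [ 536.1 -266.1   51. ] yaw 89.9 tilt 0.19 turn -0.1 after turn d 1.9 -1.3 47.0 open 52.7 F [-0.1 -0.2  0.3] q [ 0.66  0.63 -0.43  1.79  0.35  0.79  0.06] t 27.23
```

Emit:
arm_command(steps=[[0.15,1.5,-1,15,0],[0.15,0,0,13,0],[0.15,0,0,10,0],[0.15,0,0,7,0],[0.15,0,0,2,0],[0.15,0,0,0,0],[0.15,0,0,0,0],[0.15,0,0,0,0]])

```text
clock: 27.9
tool_pos: [534.0, -264.4, 2.3]
eef_rot: [0.708, 0.706, 0.0, 0.0]
ft_force: [0.0, 0.4, -0.4]
opening: 52.9
grasp_force: 0.0
```

Raise 1.5 mm so the tips clear the dish lip later, then grip and lift.

Emit:
arm_command(steps=[[0.15,0,0,-1.5,0],[0.15,0,0,0,0],[-1,0,0,0,0],[-1,0,0,0,0],[-1,0,0,0,0],[-1,0,0,0,0],[-1,0,0,0,0],[-1,0,0,0,0],[-1,0,0,0,0],[-1,0,0,-5,0],[-1,0,0,-10,0],[-1,0,0,-20,0],[-1,0,0,-30,0],[-1,0,0,-35,0],[-1,0,0,-35,0],[-1,0,0,-35,0],[-1,0,0,-35,-3],[-1,0,0,-35,-5],[-1,0,0,-20,-5],[-1,0,0,0,0]])

```text
clock: 29.57
tool_pos: [535.9, -264.6, 269.7]
eef_rot: [0.621, 0.784, 0.001, 0.004]
ft_force: [-0.8, -0.3, 0.2]
opening: 34.8
grasp_force: 30.0
```

```bash
python3 tok.py; python3 -c "
from h import *
goto(549.5,240,265,102.8)"
```

```text
tok [ 568.7 -394.4] 51.274906158447266 ((284.80548095703125, 269.893798828125), 39.70488357543945)
pos [ 534.8 -264.4  266.9] yaw 102.9 tilt 0.31 turn 0.1 after turn d 488.6 126.1 1.9 open 35.0 F [ 1.  -0.2 -0.7] q [ 0.76  0.42 -0.56  1.56  0.23  1.23  0.39] t 29.62
```

Emit:
arm_command(steps=[[-1,27,7,0,0],[-1,27,7,0,0],[-1,27,7,0,0],[-1,27,7,0,0],[-1,27,7,0,0],[-1,27,7,0,0],[-1,27,7,0,0],[-1,27,7,0,0],[-1,27,7,0,0],[-1,27,7,0,0],[-1,27,7,0,0],[-1,27,7,0,0],[-1,27,7,0,0],[-1,27,7,0,0],[-1,27,7,0,0],[-1,27,7,0,0],[-1,27,7,0,0],[-1,29,7,0,0],[-1,0,0,0,0],[-1,0,0,0,0]])

```text
clock: 31.28
tool_pos: [546.2, 241.4, 262.5]
eef_rot: [0.622, 0.783, -0.001, -0.001]
ft_force: [-0.5, -0.9, -1.2]
opening: 35.0
grasp_force: 30.0
```

Run:
```python
from h import *
goto(549.5,301.3,75,102.8)
```

```text
pos [546.2 241.4 262.5] yaw 103.1 tilt 0.11 turn 0.3 after turn d 57.7 16.5 187.5 open 35.0 F [-0.5 -0.9 -1.2] q [-0.04  0.45 -0.68  1.55  0.29  1.25 -0.54] t 31.28
```

Emit:
arm_command(steps=[[-1,19,5.5,0,0],[-1,19,5.5,0,0],[-1,19,5.5,0,0],[-1,0,0,30,0],[-1,0,0,30,0],[-1,0,0,30,0],[-1,0,0,30,0],[-1,0,0,30,0],[-1,0,0,30,0],[-1,0,0,25,0],[-1,0,0,0,0],[-1,0,0,0,0],[-1,0,0,0,0],[-1,0,0,0,0]])

```text
clock: 32.45
tool_pos: [552.1, 299.2, 60.4]
eef_rot: [0.624, 0.782, 0.001, 0.001]
ft_force: [0.8, 0.5, 0.0]
opening: 34.9
grasp_force: 30.0
```

Run:
```python
from h import *
goto(549.5,301.3,14,102.8)
W=cam("wrist");a=cv2.resize(W[0]["color"][120:330,180:400,::-1],(440,420)); print(w2pix(W,[549.5,301.3,12]))
S=cam("side");u=w2pix(S,[549.5,301.3,30])[0].astype(int);b=cv2.resize(S[0]["color"][u[1]-50:u[1]+50,u[0]-42:u[0]+42,::-1],(353,420))
cv2.imwrite("pics/w12.png",np.hstack([a,b]))
```

```text
pos [552.1 299.2  60.4] yaw 102.8 tilt 0.16 turn 0.0 after turn d 2.7 -2.0 46.4 open 34.9 F [0.8 0.5 0. ] q [-0.19  0.69 -0.59  1.7   0.47  0.9  -0.76] t 32.45
[[280.3361708  227.01411968]]
```

View pics/w12.png

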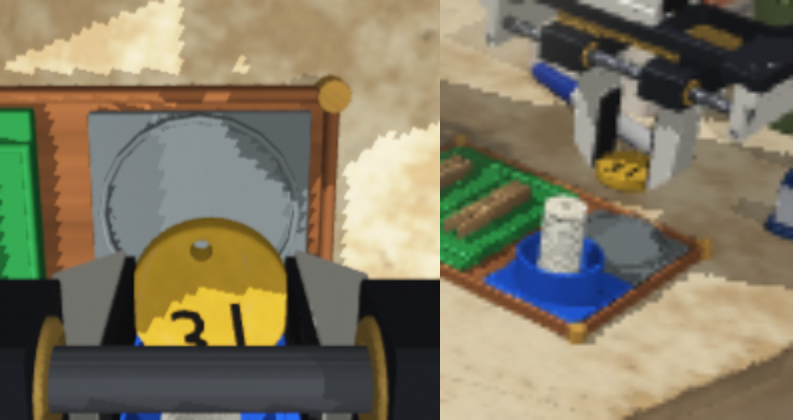

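Token is held level; its far edge is at full-image (281,229). Checking its offset numerically.

Run:
```python
from h import *
s=robot.read_state(); C=cam("wrist"); p=pix2w(C,(281,229),s["tool_pos"][2]+4)[0]; d=p-s["tool_pos"]; M=R.from_quat(s["eef_rot"]).as_matrix(); print("centre offset tool x",(M.T@d)[0]-19,(M.T@d)[1])
goto(549.5,301.3,14.3,102.8)
```

```text
centre offset tool x 1.3618232136341426 -1.2271981926280182
pos [551.7 299.1  59.9] yaw 102.9 tilt 0.13 turn 0.1 after turn d 2.7 -1.7 45.6 open 35.1 F [-0.6 -0.4 -0.5] q [-0.2   0.69 -0.59  1.7   0.47  0.9  -0.76] t 32.6
```

Emit:
arm_command(steps=[[-1,1.5,-1.5,15,0],[-1,0,0,11,0],[-1,0,0,8,0],[-1,0,0,5,0],[-1,0,0,3,0],[-1,0,0,1,0],[-1,0,0,0,0],[-1,0,0,0,0],[-1,0,0,0,0]])

```text
clock: 33.35
tool_pos: [549.4, 300.1, 15.8]
eef_rot: [0.623, 0.782, 0.0, 0.0]
ft_force: [0.1, -0.3, 0.0]
opening: 34.9
grasp_force: 30.0
```

Emit:
arm_command(steps=[[-1,0,0,1.3,0],[-1,0,0,0,0],[-1,0,0,0,0],[0.05,0,0,0,0],[0.05,0,0,0,0],[0.05,0,0,0,0],[0.05,0,0,0,0],[0.05,0,0,0,0],[0.05,0,0,-5,0],[0.05,0,0,-15,0],[0.05,0,0,-30,0],[0.05,0,0,-35,0],[0.05,0,0,-35,0],[0.05,0,0,-35,0],[0.05,-30,0,-35,0],[0.05,-30,0,-35,0],[0.05,-30,0,-20,0],[0.05,-30,0,0,0],[0.05,0,0,0,0],[0.05,0,0,0,0]])

```text
clock: 35.02
tool_pos: [575.4, 186.0, 252.9]
eef_rot: [0.625, 0.781, -0.0, 0.001]
ft_force: [0.3, 1.5, 0.6]
opening: 48.2
grasp_force: 0.0
```

Emit:
arm_command(steps=[[0.05,0,0,0,0],[0.05,0,0,0,0],[0.05,0,0,0,0]])

```text
clock: 35.27
tool_pos: [574.0, 189.9, 252.2]
eef_rot: [0.622, 0.783, -0.0, -0.0]
ft_force: [0.1, 0.1, -0.8]
opening: 48.1
grasp_force: 0.0
```

Run:
```python
from h import *
goto(549.5,301.3,14.3,102.8)
C=cam("wrist");rgb=C[0]["color"];h=cv2.cvtColor(rgb,cv2.COLOR_RGB2HSV)
tray=np.array([464,250]);X=np.array([.975,.2215]);Y=np.array([-.2215,.975])
def rep(n,lo,hi,z,ctr,r):
    u=w2pix(C,[*ctr,z])[0]; m=cv2.inRange(h,lo,hi); k=np.zeros_like(m); cv2.circle(k,tuple(int(v) for v in u),r,255,-1); m&=k
    m=cv2.morphologyEx(m,cv2.MORPH_CLOSE,np.ones((5,5),np.uint8))
    c,sz,a=rect(C,m,z); d=c-tray; print(n,"local",(d@X).round(1),(d@Y).round(1),sz,a)
rep("token",(20,120,80),(32,255,255),18,tray+95*X+31*Y,35)
rep("spool(top)",(0,0,120),(179,60,255),60,tray+95*X-31*Y,20)
rep("peg+",(5,50,60),(24,255,255),22,tray+23*X,32)
rep("peg-",(5,50,60),(24,255,255),22,tray-23*X,32)
g=cv2.inRange(h,(50,100,60),(75,255,255));g[170:]=0
print("green",rect(C,g,13))
T=cam("top");ht=cv2.cvtColor(T[0]["color"],cv2.COLOR_RGB2HSV)
for n,p,lo,hi,z in[("redtok",(634.2,-130.6),(0,130,100),(8,255,255),8),("redsp",(372.5,-262),(0,130,60),(8,255,255),58),("teal",(629.6,-236.6),(85,120,80),(102,255,255),10)]:
    u=w2pix(T,[*p,z])[0].astype(int);m=cv2.inRange(ht,lo,hi)[u[1]-18:u[1]+18,u[0]-18:u[0]+18];y,x=np.nonzero(m)
    print(n,len(x),pix2w(T,(x.mean()+u[0]-18,y.mean()+u[1]-18),z)[0][:2].round(1) if len(x) else None)
```

```text
pos [574.  189.9 252.2] yaw 103.0 tilt 0.05 turn 0.2 after turn d 114.1 0.8 237.9 open 48.1 F [ 0.1  0.1 -0.8] q [ 0.05  0.47 -0.68  1.55  0.31  1.23 -0.45] t 35.27
token local 94.7 29.2 [37.1 37.3] 13.0
spool(top) local 94.4 -29.1 [24.4 26.5] 13.0
peg+ local 22.5 0.3 [13.6 60.8] 12.8
peg- local -22.7 -0.4 [14.6 61.8] 12.9
green (array([464.2, 249.9]), array([ 92.2, 122.3]), 13.0)
redtok 115 [ 635.3 -129.5]
redsp 0 None
teal 11 [ 634.4 -220.9]
```

Run:
```python
from h import *
C=cam("wrist");h=cv2.cvtColor(C[0]["color"],cv2.COLOR_RGB2HSV)
tray=np.array([464,250]);X=np.array([.975,.2215]);Y=np.array([-.2215,.975])
for sx in(1,-1):
    q=[[*(tray+sx*23*X+a*X+b*Y),16] for a,b in((-19,-52),(19,-52),(19,52),(-19,52))]
    m=cv2.inRange(h,(3,40,50),(30,255,255));k=np.zeros_like(m);cv2.fillPoly(k,[w2pix(C,q).astype(np.int32)],255);m&=k
    m=cv2.morphologyEx(m,cv2.MORPH_CLOSE,np.ones((5,5),np.uint8));c,sz,a=rect(C,m,22);d=c-tray;print("peg",(d@X).round(1),(d@Y).round(1),sz,a)
T=cam("top");S=cam("side");
I0={"top":cv2.imread("pics/top0.png"),"side":cv2.imread("pics/side0.png")}
for n,cm in(("top",T),("side",S)):
    D=np.abs(I0[n].astype(int)-cm[0]["color"][:,:,::-1]).max(2)
    for o,p in(("redtok",(634.2,-130.6,8)),("redsp",(372.5,-262,58)),("teal",(629.6,-236.6,10))):
        u=w2pix(cm,p)[0].round().astype(int); w=D[u[1]-9:u[1]+10,u[0]-9:u[0]+10]; print(n,o,u,"changed px",(w>40).sum(),"of",w.size)
```

```text
peg 22.4 -2.7 [13.7 69.7] 12.9
peg -22.8 -2.8 [14.8 69.7] 12.9
top redtok [342 160] changed px 12 of 361
top redsp [397 253] changed px 131 of 361
top teal [380 162] changed px 0 of 361
side redtok [255 282] changed px 0 of 361
side redsp [144 221] changed px 101 of 361
side teal [208 298] changed px 0 of 361
```

Run:
```python
from h import *
for n,b in(("top",(380,236,412,270)),("side",(125,205,165,245))):
    A=cv2.imread(f"pics/{n}0.png");B=cam(n)[0]["color"][:,:,::-1]
    for I in(A,B):
        J=I[b[1]:b[3],b[0]:b[2]].astype(int);m=(J[:,:,2]>1.6*J[:,:,1])&(J[:,:,2]>1.6*J[:,:,0])&(J[:,:,2]>40);y,x=np.nonzero(m);print(n,m.sum(),x.mean()+b[0],y.mean()+b[1],J[m].mean(0).round())
```

```text
top 82 396.0731707317073 252.8170731707317 [ 58.  69. 152.]
top 0 nan nan [nan nan nan]
side 138 145.22463768115944 225.97826086956522 [ 24.  24. 105.]
side 140 145.14285714285714 225.90714285714284 [ 32.  32. 138.]<stdin>:5: RuntimeWarning: Mean of empty slice.
  ret = ret.dtype.type(ret / rcount)
  ret = um.true_divide(
```

Side view shows the red spool unmoved; in the top view it is no longer visible, most likely behind the arm. Everything is in place, so I hand in.

```bash
python3 -c "
from bench import robot
print(robot.finish_job())"
```

```text
the job is handed in; nothing more can be done
None
```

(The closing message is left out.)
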